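# Lay out the goldsmith's bench for doming

### The job

Lay out the bench for doming: set the steel block flat on the middle of the black rubber pad, squared up with it, and the brass doming block on top of the steel block, centred and squared up too. Stand the red-lidded tin halfway between the pad and the bur stand, in line with their centres, and the blue-lidded tin behind the pad (on the side away from the robot), straight out from the middle of its far edge with a gap of about 2 cm. Leave the white-lidded tin, the pliers and the hammer where they are.

Things in the scene. Friction and masses are not known exactly. Their poses are not given: they have to be found in the camera images.
- pad: Black rubber bench pad, fixed, 90 x 90 mm and 6 mm thick, turned at most 12 degrees. Origin: centre of its underside, on the bench. Its x axis points away from the robot, square to the far edge; y to the left seen from the robot; z up. The steel block goes on it.
- bur_stand: Bur stand, fixed: square brass base 70 x 70 x 24 mm full of thin upright burs, 60 mm tall in all. It stands to the left or to the right of the pad, the centres 188 to 199 mm apart. Origin: centre of its underside, on the bench.
- punch_block: Pale wooden block 70 x 70 x 30 mm with nine dark steel ball punches upright in it, 60 mm tall in all; fixed, on the other side of the pad from the bur stand, as far off. Not used. Origin: centre of its underside, on the bench.
- steel_block: Loose bright steel bench block, square, 54 x 54 mm and 25 mm high, about 0.57 kg, lying flat. Origin: centre of its underside; x and y square to its sides, z up. Which side faces where does not matter.
- doming_block: Loose brass doming block, a 36 mm cube with a round dark hollow (drawn, flat) in the top and in each side, about 0.38 kg. Origin: centre of its underside; x and y square to its sides, z up. Which side faces where does not matter.
- tin_red: Loose closed round aluminium tin with a red lid, 44 mm in diameter, 40 mm tall, about 0.12 kg, standing upright. Origin: centre of its underside, z up; turning about z does not matter. It goes between the pad and the bur stand.
- tin_blue: Loose closed round aluminium tin with a blue lid, 44 mm in diameter, 40 mm tall, about 0.12 kg, standing upright. Origin: centre of its underside, z up; turning about z does not matter. It goes behind the pad.
- tin_white: Loose closed round aluminium tin with a white lid, 44 mm in diameter, 40 mm tall, about 0.12 kg, standing upright. Origin: centre of its underside, z up; turning about z does not matter. It stands among the things to be moved and stays where it is.
- pliers: Loose small pliers with black handles, 150 mm long, 50 mm wide, 11 mm high, lying at the side of the work, to be left alone. Origin: on the bench under the handles near the joint; x points to the jaws.
- hammer: Loose hammer with a wooden handle, 220 mm long, steel head 90 mm across, 26 mm high, lying at the other side of the work, to be left alone. Origin: on the bench under the tool; x points to the head.
Not all that is in view belongs to the job. Several things have the shape of the pad; the one meant has the colours described above. Leave any green or pink look-alike of the tin_blue alone.

How it is judged:
At the end, for the whole second after the job is handed in: Steel block flat on pad (12 mm), doming block on it (8 mm), both square (10 deg); red tin within 112 mm of pad and stand centres, 26 mm of the pad's y axis; blue tin 71-103 mm from pad centre along pad x, within 16 mm sideways; tins upright on the bench; all released, at rest (horizontal distance between steel_block and pad below 0.012 m and height (world z) of steel_block between 0.003 and 0.009 m and angle between each of steel_block, doming_block, tin_red, tin_blue's own z axis and vertical below 0.05 rad and (angle between the x axis of steel_block and the x axis of pad, either way round below 0.17 rad or angle between the x axis of steel_block and the y axis of pad, either way round below 0.17 rad) and horizontal distance between doming_block and steel_block below 0.008 m and height (world z) of doming_block between 0.028 and 0.034 m and (angle between the x axis of doming_block and the x axis of steel_block, either way round below 0.17 rad or angle between the x axis of doming_block and the y axis of steel_block, either way round below 0.17 rad) and horizontal distance between tin_red and pad below 0.112 m and horizontal distance between tin_red and bur_stand below 0.112 m and x of tin_red in the frame of pad between -0.026 and 0.026 m and x of tin_blue in the frame of pad between 0.071 and 0.103 m and y of tin_blue in the frame of pad between -0.016 and 0.016 m and height (world z) of each of tin_red, tin_blue below 0.004 m and linear speed of each of steel_block, doming_block, tin_red, tin_blue below 0.01 m/s and angular speed of each of steel_block, doming_block, tin_red, tin_blue below 0.1 rad/s); the robot touches nothing.
It fails at once if the white tin is moved by more than 15 mm or tipped (distance of tin_white from where it was at the start of the episode above 0.015 m or angle between tin_white's own z axis and vertical above 0.3 rad).
It fails at once if the pliers or the hammer are moved by more than 20 mm (distance of any of pliers, hammer from where it was at the start of the episode above 0.02 m).
It also fails if it takes over 104 s, if anything falls off the work surface, if the arm or the gripper's body presses on something with over 40 N, if the wrist force passes 120 N, or if a joint passes its speed limit or range.

### The arm

A 6-joint arm with a two-finger parallel gripper is mounted at the origin on the work surface. World frame = base frame: x ahead of the robot, y to its left, z up, the work surface at z = 0. Lengths are in m, angles in rad, forces in N, time in s.
With the tool pointing down it reaches from about 0.35 to 0.975 m from the base axis. Payload 7.1 kg.
Tool frame: the origin (TCP) lies midway between the tips of the shut fingers; the grasp point (between the pads) lies 19 mm behind it; z points along the fingers, x is the direction in which the jaws open and shut, and the axes are right-handed (so a half turn about z gives the same grasp; the last joint's range is limited). The gripper opens to 88 mm and grips with 3 to 60 N. Pads are 20 mm wide; open, the fingers measure 115 mm over their backs; the gripper's body (75 mm by 178 mm) begins 61 mm behind the grasp point.
Start: joints at [1.082, 0.423, 1.63, -0, 1.089, -0.019], TCP at [0.283, 0.557, 0.223] pointing down, gripper open.
Joint ranges: [-3, 3], [-0.9, 2.11], [0.09, 2.58], [-1.31, 4.45], [0.11, 2.69], [-2.54, 2.54]. Speed limits (rad/s): [2.39, 2.39, 3.01, 3.14, 3.14, 3.14].

### API

Orientations are given as a unit quaternion [w, x, y, z].
In Python, from station import move_pose, movel, movej, command_gripper, wait, inverse_kinematics, read_camera, camera_info, MotionError, job_done, get_time, get_joint_pos, get_qvel, get_effort, get_tcp_pos, get_ee_rot, get_ft_force, get_ft_torque, get_grip_width gives the robot as it stands. Calls block until the motion is done:
- move_pose(position, orientation): joint-space move of the TCP to a pose.
- movel(position, frame=None, v=0.15, until_force=None): straight line of the TCP; frame=None keeps the orientation; v is the mean speed in m/s. With until_force (N) it stops when the force on the tool has changed by that much, and returns True; else False.
- movej(angles): joint-space move.
- command_gripper(opening): opening from 0.0 (shut) to 1.0 (fully open); the grip force is fixed at half the most; returns when the fingers have stopped.
- wait(seconds).
- inverse_kinematics(position, orientation): joint angles nearest the present ones, or None.
- read_camera(name): name is "scene" or "side" or "wrist"; returns the picture (384x512x3 uint8, red, green, blue); there is no depth.
- camera_info(name): a dict with "intrinsics" (3x3 intrinsics, pixels), "T" (4x4, takes a point from camera to world coordinates); the wrist camera has in their place "tool_from_camera" (4x4, takes a point from camera to tool coordinates, whose origin is the TCP and whose axes are the tool frame's). Camera axes: x right, y up, looking along -z (the intrinsics and any distortion apply to the point x, -y, -z); pixel columns grow to the right and rows downward; lengths in m; the calibration is good to about 2 mm. A picture is of the moment at which its call begins: read the wrist's pose just before it. camera_info takes no time and is no camera call.
A pose or a line that the arm cannot do raises MotionError and nothing moves.
- job_done(): hands the job in, once; it reports no verdict.
Readings, each from a call of its own:
- get_time(): time.
- get_joint_pos(): joint angles.
- get_qvel(): joint speeds.
- get_effort(): joint torques, N m.
- get_tcp_pos(): TCP position.
- get_ee_rot(): TCP orientation.
- get_ft_force(): force on the tool from outside, world axes, zero at the start.
- get_ft_torque(): the same for the moment, N m.
- get_grip_width(): opening from 0.0 (shut) to 1.0 (fully open).
Only numpy, scipy, OpenCV 4.12 (cv2) and the standard library are available. Lean on these libraries where they do the work, as an engineer would, in place of code of your own. Each camera call takes 0.05 s, during which the arm holds its last target.

## Working session

There is one attempt and no reset: what is moved stays moved. The work goes in short steps, each a Python script; the robot and the scene stay as the last script left them, time stands still between calls to the robot, and variables do not carry over. Pictures are saved under pics/ and viewed, and the job is handed in when it is done.

```bash
ls; mkdir -p pics; python3 - <<'E'
from station import *
import cv2,numpy as np
np.set_printoptions(precision=4,suppress=True)
for n in ["scene","side","wrist"]:
    im=read_camera(n); cv2.imwrite(f"pics/{n}0.png",cv2.cvtColor(im,cv2.COLOR_RGB2BGR))
    print(n,camera_info(n))
print(get_time(),get_tcp_pos(),get_ee_rot())
E
```

```text
pics
scene {'intrinsics': array([[454.5946,   0.    , 253.7336],
       [  0.    , 454.5946, 197.2447],
       [  0.    ,   0.    ,   1.    ]]), 'T': array([[-0.8356, -0.3156,  0.4496,  1.1451],
       [ 0.5488, -0.444 ,  0.7083,  0.8834],
       [-0.0239,  0.8386,  0.5442,  0.708 ],
       [ 0.    ,  0.    ,  0.    ,  1.    ]])}
side {'intrinsics': array([[475.3877,   0.    , 251.4371],
       [  0.    , 475.3877, 185.907 ],
       [  0.    ,   0.    ,   1.    ]]), 'T': array([[ 0.8464,  0.3132, -0.4307, -0.094 ],
       [-0.5325,  0.5107, -0.675 , -1.0528],
       [ 0.0086,  0.8007,  0.599 ,  0.9965],
       [ 0.    ,  0.    ,  0.    ,  1.    ]])}
wrist {'intrinsics': array([[268.9029,   0.    , 257.3747],
       [  0.    , 268.9029, 191.0915],
       [  0.    ,   0.    ,   1.    ]]), 'tool_from_camera': array([[ 1.    ,  0.0005,  0.0002,  0.0007],
       [ 0.0006, -0.97  , -0.2431, -0.0658],
       [ 0.0001,  0.2431, -0.97  , -0.1619],
       [ 0.    ,  0.    ,  0.    ,  1.    ]])}
0.15 [0.2827 0.5569 0.2221] [ 0.0003  0.8523  0.5231 -0.0005]
```

View pics/scene0.png

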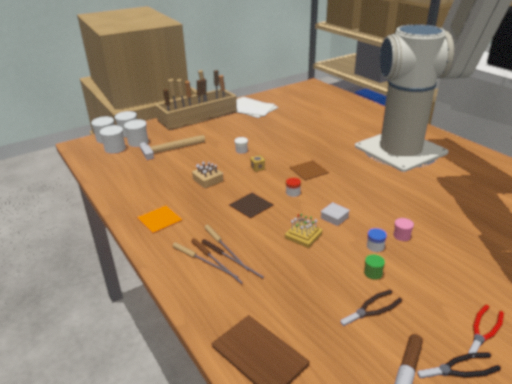

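View pics/side0.png

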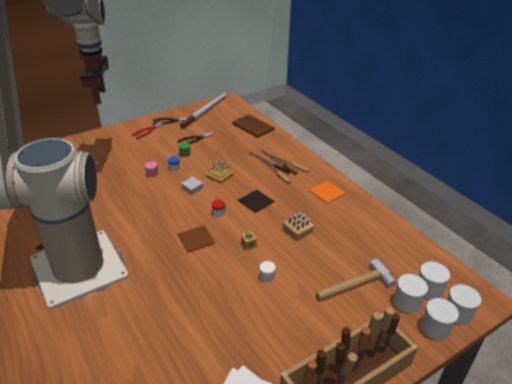

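View pics/wrist0.png

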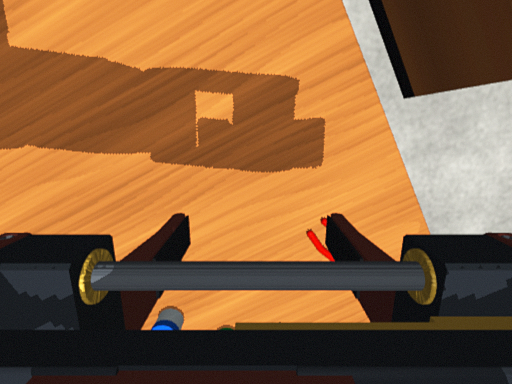

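The scene view shows the pad at (252,205), bur stand (304,230), steel block (335,214), doming block (257,162), red tin (293,186), blue tin (376,239) and white tin (241,145). In the side view the pad is at (256,201). Next I'll get coarse positions from both views.

```bash
cat > h.py <<'E'
from station import *
import cv2,numpy as np
from scipy.spatial.transform import Rotation as R
np.set_printoptions(precision=4,suppress=True)
def save(im,n): cv2.imwrite(f"pics/{n}.png",cv2.cvtColor(im,cv2.COLOR_RGB2BGR))
def tcpT():
    T=np.eye(4);q=get_ee_rot();T[:3,:3]=R.from_quat([q[1],q[2],q[3],q[0]]).as_matrix();T[:3,3]=get_tcp_pos();return T
def snap(n):
    """picture, K, camera->world"""
    ci=camera_info(n)
    T=tcpT()@ci["tool_from_camera"] if n=="wrist" else ci["T"]
    return read_camera(n),ci["intrinsics"],T
def ray(uv,K,T,z):
    uv=np.atleast_2d(np.asarray(uv,float))
    d=np.c_[(uv[:,0]-K[0,2])/K[0,0],-(uv[:,1]-K[1,2])/K[1,1],-np.ones(len(uv))]@T[:3,:3].T
    o=T[:3,3]; return o+d*((z-o[2])/d[:,2])[:,None]
def proj(P,K,T):
    P=np.atleast_2d(P);c=(P-T[:3,3])@T[:3,:3]
    return np.c_[K[0,0]*c[:,0]/-c[:,2]+K[0,2],-K[1,1]*c[:,1]/-c[:,2]+K[1,2]]
def quat(yaw):
    """tool down, tool x (jaw direction) at yaw in world"""
    c,s=np.cos(yaw),np.sin(yaw)
    q=R.from_matrix(np.array([[c,s,0],[s,-c,0],[0,0,-1]])).as_quat(); return [q[3],q[0],q[1],q[2]]
E
python3 - <<'E'
from h import *
S=camera_info("scene");D=camera_info("side")
pts={"pad":((252,205),(256,201),.006),"bur":((304,235),(219,174),.012),"punch":((208,177),(298,227),.02),"steel":((335,212),(192,184),.025),"dome":((257,159),(249,237),.036),
"red":((293,182),(218,204),.04),"blue":((376,233),(173,160),.04),"white":((241,140),(267,265),.04),"pliers":((383,298),(190,138),.01),"hammerhead":((148,148),(382,270),.02),"green":((375,260),(184,145),.04)}
for k,(a,b,z) in pts.items():
    print(k,ray(a,S["intrinsics"],S["T"],z)[0],ray(b,D["intrinsics"],D["T"],z)[0])
T=tcpT();print(T)
E
```

```text
pad [ 0.5906 -0.0002  0.006 ] [ 0.5864 -0.0157  0.006 ]
bur [0.5628 0.1939 0.012 ] [0.5528 0.1774 0.012 ]
punch [ 0.6274 -0.1849  0.02  ] [ 0.6178 -0.206   0.02  ]
steel [0.4466 0.1765 0.025 ] [0.4368 0.1576 0.025 ]
dome [ 0.4612 -0.1686  0.036 ] [ 0.4565 -0.1795  0.036 ]
red [0.4587 0.0121 0.04  ] [ 0.4513 -0.0007  0.04  ]
blue [0.4414 0.3138 0.04  ] [0.4353 0.3056 0.04  ]
white [ 0.4343 -0.3058  0.04  ] [ 0.4369 -0.3045  0.04  ]
pliers [0.5604 0.4535 0.01  ] [0.5761 0.4577 0.01  ]
hammerhead [ 0.7004 -0.4749  0.02  ] [ 0.7098 -0.4729  0.02  ]
green [0.5146 0.3815 0.04  ] [0.5137 0.3775 0.04  ]
[[ 0.4527  0.8917 -0.0005  0.2827]
 [ 0.8917 -0.4527 -0.001   0.5569]
 [-0.0011 -0.     -1.      0.2221]
 [ 0.      0.      0.      1.    ]]
```

The two views agree only to about 1–2 cm, so I'll use the wrist camera from overhead.

```bash
python3 - <<'E'
from h import *
move_pose([0.50,0.0,0.33],quat(-np.pi/2))
wait(0.3)
im,K,T=snap("wrist"); save(im,"w1"); np.savez("w1.npz",im=im,K=K,T=T)
print(get_time(),T,get_joint_pos())
pts={"pad":(.588,-.008,.006),"steel":(.4417,.167,.025),"blue":(.438,.31,.04),"white":(.436,-.305,.04),"dome":(.459,-.174,.036),"red":(.455,.006,.04),"bur":(.558,.185,.02)}
for k,v in pts.items(): print(k,proj(v,K,T)[0])
E
```

```text
2.675 [[ 0.0002  0.9698  0.2438  0.5667]
 [-1.      0.0002 -0.      0.0008]
 [-0.0001 -0.2438  0.9698  0.4918]
 [ 0.      0.      0.      1.    ]] [-0.0233  0.1194  1.7848 -0.      1.2375  1.5469]
pad [262.5068 110.8067]
steel [164.9183 195.1917]
blue [ 80.3388 199.4438]
white [432.3597 200.6165]
dome [357.785 187.268]
red [254.4077 190.0281]
bur [149.6735 128.7077]
```

View pics/w1.png

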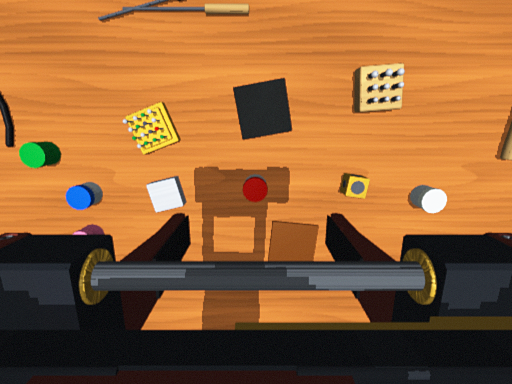

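All the items are in view: black pad (262,108), bur stand (150,128), steel block (165,195), red tin (255,189), blue (80,197), doming block (355,187), white (430,199). Now I'll segment them by colour.

```bash
cat > seg.py <<'E'
from h import *
def biggest(m,box=None,k=0):
    m=m.astype(np.uint8)*255
    if box is not None:
        z=np.zeros_like(m);x0,y0,x1,y1=box;z[y0:y1,x0:x1]=m[y0:y1,x0:x1];m=z
    if k: m=cv2.morphologyEx(m,cv2.MORPH_OPEN,np.ones((k,k),np.uint8))
    cs,_=cv2.findContours(m,cv2.RETR_EXTERNAL,cv2.CHAIN_APPROX_NONE)
    return max(cs,key=cv2.contourArea)
def square(c,K,T,z):
    """min-area rectangle of a contour after casting it to plane z"""
    P=ray(c[:,0,:],K,T,z)[:,:2]
    (cx,cy),(w,h),a=cv2.minAreaRect((P*1000).astype(np.float32))
    # a is the direction of side w; reduce mod 90
    a=(a+45)%90-45
    return np.array([cx/1000,cy/1000,w/1000,h/1000,a])
def disc(c,K,T,z):
    P=ray(c[:,0,:],K,T,z)[:,:2]
    (cx,cy),(w,h),a=cv2.fitEllipse((P*1000).astype(np.float32))
    return np.array([cx,cy,w,h])/1000
def masks(im):
    hsv=cv2.cvtColor(im,cv2.COLOR_RGB2HSV).astype(int);H,S,V=hsv[...,0],hsv[...,1],hsv[...,2]
    return H,S,V
E
python3 - <<'E'
from seg import *
d=np.load("w1.npz");im,K,T=d["im"],d["K"],d["T"]
H,S,V=masks(im)
for (n,x,y) in [("pad",262,108),("steel",165,195),("steel2",165,181),("red",255,189),("blue",78,197),("white",434,203),("dome",360,181),("wood",300,50),("bur",140,120)]: print(n,im[y,x],H[y,x],S[y,x],V[y,x])
def crop(x0,y0,x1,y1,s): return cv2.resize(im[y0:y1,x0:x1],None,fx=s,fy=s,interpolation=cv2.INTER_NEAREST)
a=np.hstack([crop(140,165,200,225,6),crop(330,160,390,220,6)])
save(a,"c1")
E
```

```text
pad [40 44 42] 75 23 44
steel [235 239 243] 105 8 243
steel2 [241 246 251] 105 10 251
red [156  12  10] 0 239 156
blue [ 19 120 244] 107 235 244
white [249 251 251] 90 2 251
dome [202 167 102] 20 126 202
wood [214 129  58] 14 186 214
bur [170 130  35] 21 203 170
```

View pics/c1.png

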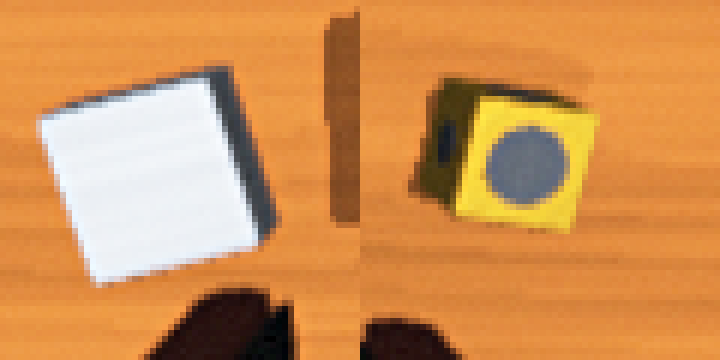

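The tops of the steel block and doming block stand out clearly from their dark sides.

```bash
python3 - <<'E'
from seg import *
d=np.load("w1.npz");im,K,T=d["im"],d["K"],d["T"]
H,S,V=masks(im)
print("pad",square(biggest((V<70)&(S<90),(225,70,300,145),3),K,T,.006))
print("steel",square(biggest((V>150)&(S<90),(140,165,200,225)),K,T,.025))
print("dome",square(biggest((V>200)&(H>21)&(H<35)&(S>140),(330,160,390,220)),K,T,.036), "hollow",disc(biggest((S<80)&(V>70)&(V<170),(345,175,375,200)),K,T,.036))
print("red",disc(biggest(((H<6)|(H>174))&(S>180)&(V>80),(230,165,285,215)),K,T,.04))
print("blue",disc(biggest((H>100)&(H<120)&(S>180)&(V>100),(55,170,108,220)),K,T,.04))
print("white",disc(biggest((V>225)&(S<25),(405,175,455,222)),K,T,.04))
m=(S>150)&(V>60)&(V<215)&(H>18)&(H<30)
m=(V<238)&~((H<19)&(S>140)&(V>150))
b=(118,95,185,158)
cv2.imwrite("pics/c2.png",np.vstack([cv2.cvtColor(cv2.resize(im[90:160,110:190],None,fx=6,fy=6,interpolation=0),cv2.COLOR_RGB2BGR)]))
cv2.imwrite("pics/c3.png",cv2.cvtColor(cv2.resize(im[55:120,350:412],None,fx=6,fy=6,interpolation=0),cv2.COLOR_RGB2BGR))
E
```

```text
pad [ 0.5907 -0.0082  0.0869  0.0871 10.1212]
steel [ 0.4423  0.1682  0.0547  0.0536 14.1349]
dome [ 0.4595 -0.173   0.0345  0.0345 -8.3018] hollow [ 0.4591 -0.1731  0.0212  0.0221]
red [0.4564 0.0056 0.0412 0.0425]
blue [0.442  0.313  0.0401 0.0419]
white [ 0.4359 -0.3078  0.0413  0.042 ]
```

View pics/c2.png

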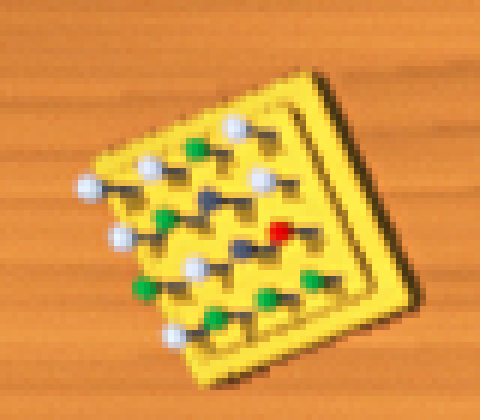

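View pics/c3.png

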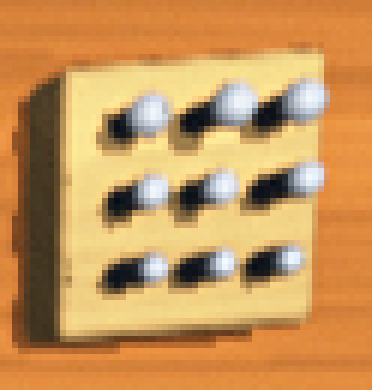

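```bash
python3 - <<'E'
from seg import *
d=np.load("w1.npz");im,K,T=d["im"],d["K"],d["T"]
H,S,V=masks(im)
c=np.array([[98,160],[315,75],[412,300],[205,385]])/6+[110,90]-.5
P=ray(c,K,T,.024);print(P[:,:2],P.mean(0),np.linalg.norm(np.diff(P,axis=0),axis=1))
bur=P.mean(0)[:2]; pad=np.array([.5907,-.0082]); print("dist",np.linalg.norm(bur-pad), "line yaw",np.degrees(np.arctan2(-(bur-pad)[0],(bur-pad)[1])), "mid",(bur+pad)/2)
c=np.array([[65,70],[322,50],[310,320],[65,340]])/6+[350,55]-.5
P=ray(c,K,T,.030);print("punch",P.mean(0),np.linalg.norm(P.mean(0)[:2]-pad))
Sc=camera_info("scene");print("pink",ray([403,222],Sc["intrinsics"],Sc["T"],.04))
print("green",disc(biggest((H>50)&(H<80)&(S>180),(10,130,70,180)),K,T,.04))
E
```

```text
[[0.5786 0.2214]
 [0.6012 0.1588]
 [0.5401 0.1364]
 [0.5159 0.198 ]] [0.5589 0.1787 0.024 ] [0.0665 0.0651 0.0661]
dist 0.1895375170398001 line yaw 9.648654671279335 mid [0.5748 0.0852]
punch [ 0.6232 -0.199   0.03  ] 0.1935515229146356
pink [[0.3552 0.3202 0.04  ]]
green [0.5171 0.367  0.0391 0.0696]
```

Measurements fit the given sizes, and the stand is 0.19 m from the pad as stated. First the steel block.

```bash
cat >> h.py <<'E'
def pick(xy,yaw,z,ztop=0.13,opening=1.0):
    q=quat(yaw)
    command_gripper(opening)
    move_pose([*xy,ztop],q)
    movel([*xy,z+.03],v=.2); c=movel([*xy,z],v=.06,until_force=15)
    if c: print("CONTACT",get_tcp_pos(),get_ft_force()); return False
    command_gripper(0.0); w=get_grip_width()*88
    movel([*xy,ztop],v=.2); wait(.2)
    print("grip mm",w,get_grip_width()*88,"F",get_ft_force(),"tcp",get_tcp_pos(),"t",get_time())
    return True
def place(xy,yaw,z,ztop=0.13,opening=1.0):
    q=quat(yaw)
    move_pose([*xy,ztop],q)
    movel([*xy,z+.02],v=.2); c=movel([*xy,z-.002],v=.03,until_force=6)
    p=get_tcp_pos(); print("touch",c,p,get_ft_force())
    command_gripper(opening); wait(.2)
    movel([*xy,ztop],v=.15); print("t",get_time())
E
python3 - <<'E'
from h import *
ok=pick([.4423,.1682],np.radians(14.1-90),.005)
im,K,T=snap("wrist");save(im,"w2")
E
```

```text
grip mm 54.03597404189176 53.82785059065447 F [ 1.4724  0.4176 -6.3739] tcp [0.4414 0.1679 0.1287] t 6.8083
```

View pics/w2.png

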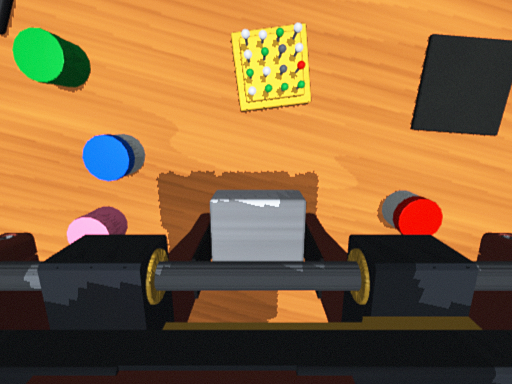

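The steel block is held squarely (53.9 mm, 6 N). Placing it.

```bash
python3 - <<'E'
from h import *
place([.5907,-.0082],np.radians(10.1-90),.011)
move_pose([.50,-.06,.26],quat(-np.pi/2)); wait(.2)
im,K,T=snap("wrist");save(im,"w3");np.savez("w3.npz",im=im,K=K,T=T); print(get_time())
E
```

```text
touch True [ 0.5905 -0.0083  0.011 ] [-0.7764  0.3153  4.2066]
t 10.9167
11.875
```

View pics/w3.png

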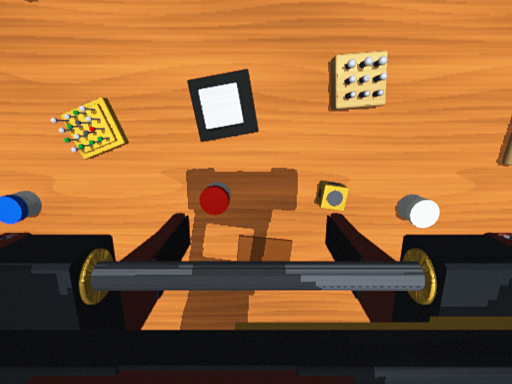

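```bash
python3 - <<'E'
from seg import *
d=np.load("w3.npz");im,K,T=d["im"],d["K"],d["T"]
H,S,V=masks(im)
b=(180,60,265,150)
print("steel",square(biggest((V>150)&(S<90),b),K,T,.031))
m=((V<70)&(S<90))|((S<90)); print("pad",square(biggest(m,b,3),K,T,.006))
print("dome",square(biggest((V>200)&(H>21)&(H<35)&(S>140),(310,175,360,220)),K,T,.036),"hollow",disc(biggest((S<80)&(V>70)&(V<170),(322,185,350,210)),K,T,.036))
print("red",disc(biggest(((H<6)|(H>174))&(S>180)&(V>80),(190,175,240,220)),K,T,.04))
print("white",disc(biggest((V>225)&(S<25),(395,190,445,232)),K,T,.04))
E
```

```text
steel [ 0.5897 -0.0083  0.0539  0.0534  9.9372]
pad [ 0.5908 -0.0085  0.0873  0.0874 10.0835]
dome [ 0.4594 -0.1729  0.0344  0.0344 -8.2358] hollow [ 0.4591 -0.1732  0.0216  0.0223]
red [0.4565 0.0051 0.0416 0.0425]
white [ 0.4359 -0.3078  0.0411  0.042 ]
```

The steel block is within about 1 mm and 0.2° of the pad. Next the doming block.

```bash
python3 - <<'E'
from h import *
if pick([.4593,-.173],np.radians(-8.3-90),.004,opening=.8):
    if 34<get_grip_width()*88<38.5: place([.5900,-.0083],np.radians(10-90),.035,ztop=.16,opening=.75)
    move_pose([.50,.06,.26],quat(-np.pi/2)); wait(.2)
    im,K,T=snap("wrist");save(im,"w4");np.savez("w4.npz",im=im,K=K,T=T); print(get_time())
E
```

```text
grip mm 36.30549491204878 35.973765709476865 F [ 0.4742  0.2981 -4.0489] tcp [ 0.4584 -0.1726  0.1287] t 16.0083
touch True [ 0.5897 -0.0082  0.035 ] [-1.3307 -0.0402  4.7832]
t 20.0333
20.9333
```

View pics/w4.png

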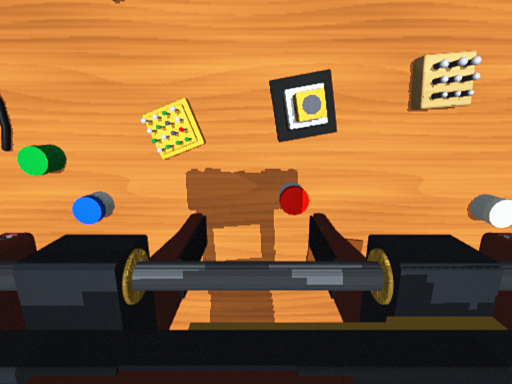

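The doming block sits on the steel block at (310,105). I'll measure it, refine the stand and blue tin from this closer view, then move the red tin.

```bash
python3 - <<'E'
from seg import *
d=np.load("w4.npz");im,K,T=d["im"],d["K"],d["T"]
H,S,V=masks(im)
b=(262,60,345,150)
print("dome",square(biggest((V>200)&(H>21)&(H<35)&(S>140),b),K,T,.067),"hollow",disc(biggest((S<80)&(V>70)&(V<170),(298,90,326,118)),K,T,.067))
print("pad",square(biggest((S<90)|((H>21)&(H<35)&(V>200)),b,3),K,T,.006))
print("red",disc(biggest(((H<6)|(H>174))&(S>180)&(V>80),(270,175,320,220)),K,T,.04))
print("blue",disc(biggest((H>100)&(H<120)&(S>180)&(V>100),(60,185,120,230)),K,T,.04))
cv2.imwrite("pics/c4.png",cv2.cvtColor(cv2.resize(im[90:168,130:212],None,fx=6,fy=6,interpolation=0),cv2.COLOR_RGB2BGR))
pick([.4565,.0053],np.radians(10),.008,opening=.8)
w=get_grip_width()*88
if 42<w<46: place([.5748,.0855],np.radians(10),.008,opening=.8)
E
```

```text
dome [ 0.5897 -0.0076  0.0341  0.0352 10.0657] hollow [ 0.5899 -0.0079  0.0219  0.0221]
pad [ 0.5909 -0.0078  0.0874  0.0876  9.89  ]
red [0.4569 0.0063 0.041  0.043 ]
blue [0.442  0.313  0.0407 0.0424]
grip mm 43.614704850442344 43.57291796648293 F [ 0.2344  0.7636 -0.3836] tcp [0.4557 0.0053 0.1288] t 25.625
touch True [0.5746 0.0855 0.0079] [-0.2023 -0.0605  4.5268]
t 29.3333
```

View pics/c4.png

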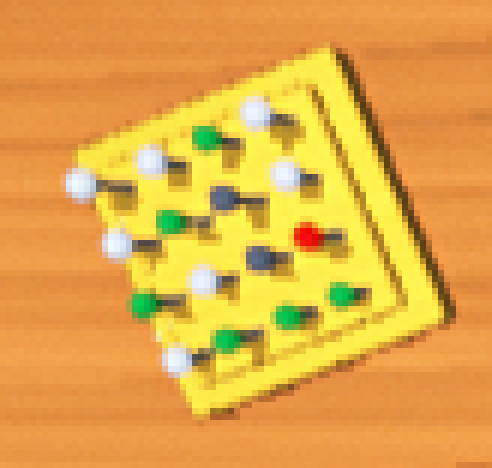

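The red tin is down. Now the blue tin, with the jaws opening along y to stay clear of the pink and green tins.

```bash
python3 - <<'E'
from seg import *
pick([.442,.313],np.radians(-90),.008,ztop=.15,opening=.75)
w=get_grip_width()*88
if 42<w<46: place([.6764,.0071],np.radians(-80),.008,ztop=.15,opening=.75)
move_pose([.50,0,.33],quat(-np.pi/2)); wait(.2)
im,K,T=snap("wrist");save(im,"w5");np.savez("w5.npz",im=im,K=K,T=T); print(get_time())
for n in("scene","side"): save(read_camera(n),n+"5")
E
```

```text
grip mm 43.5274791965456 43.771185303453535 F [-0.1404 -0.5111 -1.576 ] tcp [0.4413 0.3125 0.1487] t 34.45
touch True [0.6761 0.0071 0.008 ] [-0.4232 -0.5261  3.9256]
t 39.1333
40.375
```

View pics/w5.png

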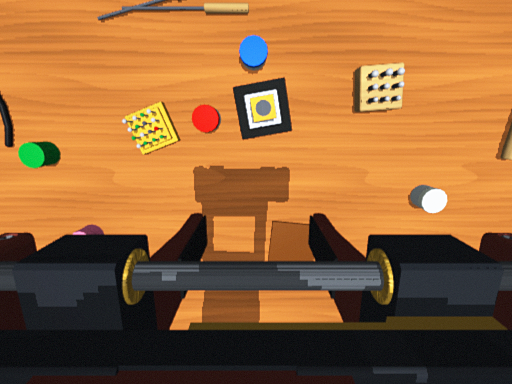

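View pics/scene5.png

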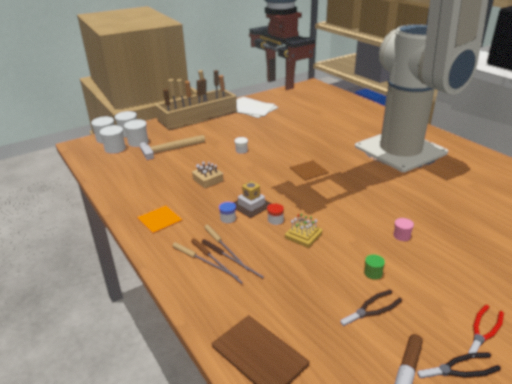

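The overhead view shows the stack on the pad at (263,108), the red tin between pad and stand (205,118) and the blue tin behind the pad (254,51). Everything is upright. Final measurement in the pad frame:

```bash
python3 - <<'E'
from seg import *
d=np.load("w5.npz");im,K,T=d["im"],d["K"],d["T"]
H,S,V=masks(im)
b=(225,70,300,145)
pad=square(biggest((S<90)|((H>21)&(H<35)&(V>200)),b,3),K,T,.006)
st=square(biggest((V>150)&(S<90)|((H>21)&(H<35)&(V>200)),(240,86,286,131),3),K,T,.031)
do=square(biggest((V>200)&(H>21)&(H<35)&(S>140),b),K,T,.067)
red=disc(biggest(((H<6)|(H>174))&(S>180)&(V>80),(185,95,225,140)),K,T,.04)
blue=disc(biggest((H>100)&(H<120)&(S>180)&(V>100),(230,30,280,75)),K,T,.04)
wh=disc(biggest((V>225)&(S<25),(405,175,455,222)),K,T,.04)
for n,v in zip("pad st do red blue white".split(),(pad,st,do,red,blue,wh)): print(n,v)
a=np.radians(pad[4]);Rm=np.array([[np.cos(a),np.sin(a)],[-np.sin(a),np.cos(a)]])
bur=np.array([.5589,.1787])
print("red in pad",Rm@(red[:2]-pad[:2]),np.linalg.norm(red[:2]-pad[:2]),np.linalg.norm(red[:2]-bur))
print("blue in pad",Rm@(blue[:2]-pad[:2])); print("white moved",wh[:2]-[.4359,-.3078])
E
```

```text
pad [ 0.5909 -0.0082  0.087   0.0871  9.9291]
st [ 0.5896 -0.008   0.0542  0.0533  9.5751]
do [ 0.5894 -0.0077  0.0341  0.0343  9.9795]
red [0.5749 0.0852 0.0412 0.0423]
blue [0.6736 0.0071 0.0404 0.042 ]
white [ 0.4359 -0.3077  0.0415  0.0422]
red in pad [0.0003 0.0947] 0.0947228687363386 0.09490070776398662
blue in pad [0.0841 0.0008]
white moved [-0.      0.0001]
```

All within tolerance, and the arm is clear of everything, so I'm handing in.

```bash
python3 - <<'E'
from h import *
print(get_qvel()); job_done(); print(get_time())
E
```

```text
[ 0.0005 -0.0091  0.0016 -0.0006  0.0015 -0.0006]
the job is handed in; nothing more can be done
the job is handed in; nothing more can be done
```

The bench is laid out and the job handed in at about 40 s of the 104 s allowed. I gripped and set down the steel block, doming block, red tin and blue tin in turn, and all four went down on the first try.

Last wrist-camera checks, all inside the limits:

| Item | Measured | Limit |
|---|---|---|
| Steel block | about 1.3 mm from the pad centre, within 0.5° | 12 mm, 10° |
| Doming block | under 1 mm from the steel block's centre, within 0.5° | 8 mm, 10° |
| Red tin | 95 mm from both the pad and stand centres, on the pad's y axis | 112 mm, 26 mm off the axis |
| Blue tin | 84 mm straight out from the pad centre (about 17 mm gap), 1 mm sideways | 71–103 mm, 16 mm sideways |
| White tin | moved 0.1 mm | 15 mm |

- **Pliers and hammer:** The arm never went near them. I did not measure them again, but they look unmoved in the final scene picture.
- **Disagreements:** My first hand-picked positions from the scene and side cameras differed by up to 2 cm, so I used only the wrist camera for the work. The blue tin measured about 3 mm short of where I released it.
- **Bur stand:** Its top measured about 66 mm instead of 70 mm from hand-picked corners, so its position is a little less certain than the rest.

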